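# Cover the tessera crock

## Robot

A 7-joint arm with a two-finger parallel gripper is mounted at the origin on the work surface. World frame = base frame: x ahead of the robot, y to its left, z up, the work surface at z = 0. Lengths are in mm, angles in rad, forces in N, time in s.
With the tool pointing down it reaches from about 425 to 1025 mm from the base axis. Payload 9.4 kg.
Tool frame: the origin (TCP) lies on the centre line of the jaws, within the pads' length; the fingertips stand finger_overhang ahead of it and the grasp point (between the pads) lies 8 mm behind it (finger_overhang is the distance from the TCP to the fingertips, in mm); z points along the fingers, y is the line along which they close (so a half turn about z gives the same grasp; the last joint's range is limited). The gripper opens to 85 mm and grips with 20 to 120 N. Pads are 22 mm wide; open, the fingers measure 114 mm over their backs; the gripper's body (76 mm by 85 mm) begins 54 mm behind the grasp point. The pads swing forward as they close: fully open they stand 13 mm farther back than shut.
Start: joints at [-1.396, 0.599, -0.003, 1.599, 0.002, 0.943, -0.08], TCP at [180.636, 702.136, 242.275] pointing down, gripper open.
Joint ranges: [-2.57, 2.57], [-0.35, 1.97], [-1.29, 1.29], [0.11, 2.56], [-1.05, 4.19], [0.11, 1.86], [-2.63, 2.63]. Speed limits (rad/s): [2.22, 2.22, 3.01, 3.01, 3.14, 3.14, 3.14].

## Interface

Orientations are given as a rotation vector (axis times angle).
In Python, from plant import * gives the robot as it stands.
- The arm moves only by the tool send_rows, never from a script. Its argument "steps" is one flat list of numbers, 5 for each row, row after row: the finger opening in mm, from 0 to 85.4, then the shift along the tool's x, y, z in mm, then the turn about the tool's z in rad. In form: [hand, x, y, z, twist, hand, x, y, z, twist, ...]. A call has 1 to 12 rows; each row shifts and turns the commanded pose from where the row before left it, along the tool's axes as they then stand; what a row does not reach is not made up. A row lasts 1/12 s, in which the tool goes at most 41.7 mm and 7.16 degrees, less where a joint would pass 70% of its speed; a pose out of reach is approached as far as the arm can. A call with a gripper value outside its range is refused whole. The fingers move at their own pace and stop on an object; "force" is the grip in N (left out, the last holds). Time passes only in rows, so rows that do not move let the fingers close. It gives the time, the measured TCP pose, the force, the opening and the grip force at its end, in the units of the state.
- read_state(): the state, without advancing time (a new reading comes with each control period).
- capture(name): name is "scene" or "top" or "wrist"; returns (picture, depth): 420x560x3 uint8, red, green, blue; 420x560 float32, mm along the optical axis (not along the pixel's ray), 0 where there is no reading.
- get_calibration(name): a dict with "fx", "fy", "cx", "cy" (pixels), "extrinsics" (4x4, takes a point from camera to world coordinates); the wrist camera has in their place "hand_eye" (4x4, takes a point from camera to tool coordinates, whose origin is the TCP and whose axes are the flange's). Camera axes: x right, y up, looking along -z (the intrinsics and any distortion apply to the point x, -y, -z); pixel columns grow to the right and rows downward; lengths in mm; the calibration is good to about 2 mm. A picture is of the moment at which its call begins: read the wrist's pose just before it. get_calibration takes no time and is no camera call.
- hand_in(): hands the job in; it is judged then, once.
Trained networks look in the newest picture that a camera, given by its name, has taken for a name from the list of things; names that differ only in an ending like _2 or _b are one class to them, and where a whole thing is asked for, a point or a joint stands for the part that bears it (a point fixed in the world has none). Each returns a list of dicts, best first, with "confidence" (0 to 1); they miss things now and then, are a little off and sometimes report something else, mostly with a low value. They report only what shows in the picture. A call takes as long as a camera call. They do not tell look-alikes from the thing itself.
- regions_of(thing, camera): "region" (420x560 bool, what is visible of it) and "at" ([column, row] in pixels, amid what is visible of it).
- tip_of(thing, camera): "at" ([column, row] in pixels: a listed point, or the origin of a listed thing).
The state is a dict: "time_s": time; "joint_pos": joint angles; "joint_vel": joint speeds; "joint_efforts": joint torques, N m; "position": TCP position; "eef_rot": TCP orientation; "wrist_force": force on the tool from outside, world axes, zero at the start; "moment": the same for the moment, N m; "opening": opening from 0.0 (shut) to 1.0 (fully open); "grip_force": force on a finger pad.
Only numpy, scipy, OpenCV 4.12 (cv2) and the standard library are available. Lean on these libraries where they do the work, as an engineer would, in place of code of your own. Each camera call takes 0.05 s, during which the arm holds its last target. There are 200 camera calls.

## Task

Close the open crock of mosaic chips with its wooden cover, which is lying on the round stand beside it. Slide the cover across onto the rim without lifting it up, then turn it until the key under its ear drops into the notch in the rim, so that the cover sits fully home and level. Do not shove or twist the crock from its place or disturb the other things, and leave the cover free.

Things in the scene. Friction and masses are not known exactly. Their poses are not given: they have to be found in the camera images.
- cover: Loose wooden disc, flat top, no knob, 0.24-0.43 kg. Flange 176 mm dia, 7 mm thick (14-21 mm above origin), with an ear along +x: 20 mm wide, out to 110 mm from centre. Under the flange a round step 120 mm dia, 14 mm deep, lower edge bevelled 2 mm, and below the ear a key out to 70 mm from centre, 18 mm wide, 8 mm deep. Origin: centre of the step's underside, z up. Starts flat on the stand.
- crock: Loose open stoneware crock with a stiff steel rim, 3.2 kg: 144 mm outside dia, 93 mm tall, mouth 124 mm dia (2 mm play round the step). The rim has one notch for the key, 22 mm wide, 11 mm deep; its angle is not given by this pose: it lies 10-75 degrees anticlockwise (from above) of where the ear starts out pointing. Origin: centre of underside. Cover home: cover's origin 79 mm above the crock's.
- crock_front (a point): Plain point on the crock's outer wall, 72 mm from its axis and 40 mm up, on its own +x side; it shows whether the crock has been shifted or turned. A push of over 7 N may shift or turn it.
- stand: Fixed round stand that does not turn: flat metal disc 170 mm diameter on a pedestal, top 95 mm above the table (2 mm above the crock's rim). Origin: centre of its foot, on the table, z up. The crock is beside it, with 13 to 38 mm of open gap between disc and crock; which of them is on the left varies.
- nippers: bystander: tile nippers with two dark handles, about 190 x 75 x 18 mm, lying flat; origin at its middle, on the table
- jar: bystander: small amber jar with a metal cap, 44 mm diameter, 58 mm tall; origin at its middle, on the table
- mug: bystander: mug, 82 mm diameter, 95 mm tall; origin at its middle, on the table
- hammer: bystander: hammer lying flat, 240 mm long
- brush: bystander: brush lying flat, 200 mm long
- tiles: bystander: stack of four 100 mm square tiles, 32 mm tall; origin at its middle, on the table
- spreader: bystander: flat spreader with a handle, 250 mm long, lying flat
There are look-alikes about, which are no part of the job. Of the things that look like the cover, the largest one is meant.

How it is judged (in metres and radians):
At the end, for the whole second after the job is handed in: The cover lies at rest fully home on the crock: its origin 76.5 to 81.5 mm above the crock's origin and within 5 mm of its axis, cover tilted less than 0.025 rad, crock upright within 0.02 rad and less than 12 mm from where it started (z of cover in the frame of crock between 0.0765 and 0.0815 m and horizontal distance between cover and crock below 0.005 m and angle between cover's own z axis and vertical below 0.025 rad and angle between crock's own z axis and vertical below 0.02 rad and linear speed of cover below 0.01 m/s and distance of crock from where it was at the start of the episode below 0.012 m); the robot touches nothing.
It fails at once if the cover is lifted more than 30 mm above the height at which it lay (height (world z) of cover above 0.125 m).
It fails at once if the cover falls off, or is tipped more than 0.35 rad (height (world z) of cover below 0.065 m or angle between cover's own z axis and vertical above 0.35 rad).
It fails at once if the crock is shoved more than 12 mm, twisted so that its side moves more than 12 mm, or tipped more than 0.2 rad (distance of any of crock_front, crock from where it was at the start of the episode above 0.012 m or angle between crock's own z axis and vertical above 0.2 rad).
It fails at once if another thing is moved more than 30 mm (distance of any of nippers, jar, mug, hammer, brush, tiles, spreader from where it was at the start of the episode above 0.03 m).
It also fails if it takes over 72 s, if anything falls off the work surface, if the arm or the gripper's body presses on something with over 40 N, if the wrist force passes 120 N, or if a joint passes its speed limit or range.

## Working session

There is one attempt and no reset: what is moved stays moved. The work goes in short steps, Python scripts to look and compute and a tool call to move; the robot and the scene stay as the last step left them, time stands still between calls to the robot, and variables do not carry over. Pictures are saved under pics/ and viewed, at most 10 in all, crops included, and the job is handed in when it is done.

Besides the shell and the picture viewer there is one more tool, called after ">>>" as name(argument=value, ...), one argument or row to a line, values as JSON. send_rows: Moves the arm, as the interface text tells. Its arguments: {"type":"object","properties":{"steps":{"type":"array"},"force":{"type":"number"}},"required":["steps"]}

```bash
mkdir -p pics
cat > h.py <<'E'
from plant import *
import numpy as np, cv2
def pts(cam,depth):
    c=get_calibration(cam); v,u=np.mgrid[0:420,0:560]
    z=depth; P=np.stack([(u-c["cx"])*z/c["fx"],-(v-c["cy"])*z/c["fy"],-z,np.ones_like(z)],-1)
    return (P@np.array(c["extrinsics"]).T)[...,:3]
E
python3 - <<'E'
from h import *
s=read_state(); print(s)
for n in("top","scene"):
    p,d=capture(n); cv2.imwrite(f"pics/{n}0.png",p[...,::-1]); np.savez(f"{n}0.npz",p=p,d=d)
    c=get_calibration(n); print(n,{k:(np.round(v,3).tolist() if k!="x" else 0) for k,v in c.items()})
    P=pts(n,d)
    for t in("cover","crock","stand"):
        for r in regions_of(t,n)[:3]:
            m=r["region"]&(d>0); print(n,t,r["confidence"],r["at"],m.sum(),np.round(np.median(P[m],0)) if m.any() else 0)
E
```

```text
{'time_s': 0.0, 'joint_pos': array([-1.39568006,  0.60014067, -0.00254   ,  1.60014585,  0.00182455,
        0.9429294 , -0.07979694]), 'joint_vel': array([-5.09908786e-05, -1.68496191e-04,  4.08587550e-04, -2.43578897e-03,
        1.84705313e-03,  2.60265415e-03, -2.59927763e-04]), 'joint_efforts': array([-5.68852211e-04, -7.76457453e+01,  1.56404335e+00, -2.57993531e+01,
        1.22395737e-02,  9.00167593e-03,  3.56958665e-06]), 'position': array([180.54957119, 701.66977782, 241.40007813]), 'eef_rot': array([-3.94389058e-01, -3.11670328e+00,  2.54647883e-03]), 'wrist_force': array([-0.47281402, -0.15479521,  0.0346194 ]), 'moment': array([ 0.00258554, -0.05066219,  0.0003855 ]), 'grip_force': 0.0, 'opening': 0.9992222699904618}
top {'fx': 379.986, 'fy': 379.986, 'cx': 282.2, 'cy': 205.925, 'extrinsics': [[0.028, 0.98, -0.197, 293.028], [-1.0, 0.03, 0.003, 23.717], [0.009, 0.197, 0.98, 1123.483], [0.0, 0.0, 0.0, 1.0]]}
top cover 0.97 [321.8, 186.1] 3163 [557. -81. 116.]
top cover 0.83 [215.7, 286.5] 1879 [281. 198.  17.]
top crock 0.79 [247.5, 194.3] 2231 [544. 119.  46.]
top stand 0.81 [290.9, 201.7] 227 [506.  -4.  95.]
scene {'fx': 428.695, 'fy': 428.695, 'cx': 278.999, 'cy': 211.323, 'extrinsics': [[0.458, -0.58, 0.674, 1247.446], [0.889, 0.284, -0.36, -368.251], [0.017, 0.763, 0.646, 809.788], [0.0, 0.0, 0.0, 1.0]]}
scene cover 0.98 [293.7, 178.3] 955 [286. 194.  17.]
scene cover 0.95 [249.6, 234.0] 3133 [566. -85. 117.]
scene cover 0.82 [186.2, 232.0] 1457 [ 377. -200.   17.]
scene crock 0.85 [313.2, 225.3] 2930 [549. 114.  57.]
scene stand 0.6 [255.4, 267.3] 837 [594. -81.  14.]
scene stand 0.4 [400.3, 181.3] 547 [465. 465.  25.]
```

View pics/top0.png

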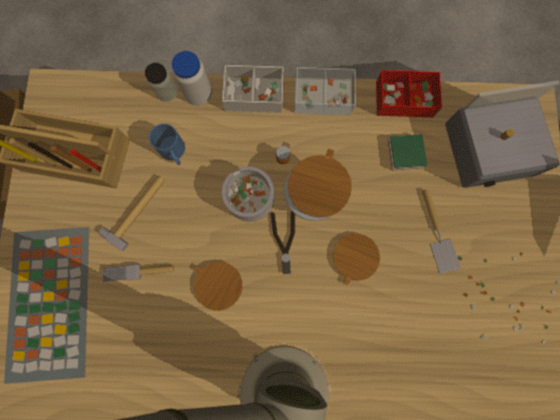

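View pics/scene0.png

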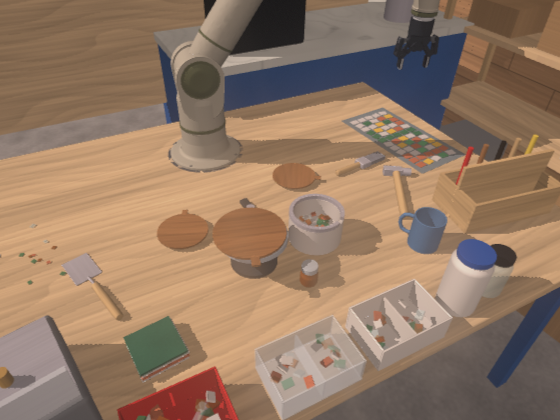

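Top view: cover at (319,185) with its ear up at (330,153), pointing roughly +x. The crock is to the left at (248,194), and the jar at (283,155). Two smaller look-alikes lie on the table. Now I'll measure precisely.

```bash
cat >> h.py <<'E'
from scipy.optimize import least_squares
def fitc(xy,R=None):
    c0=xy.mean(0)
    if R: f=lambda p:np.hypot(*(xy-p[:2]).T)-R
    else: f=lambda p:np.hypot(*(xy-p[:2]).T)-p[2]
    r=least_squares(f,list(c0)+([] if R else [70]),loss="soft_l1",f_scale=2)
    return np.round(r.x,1),round(float(np.sqrt(np.mean(r.fun**2))),2)
def hullpts(xy): return cv2.convexHull(xy.astype(np.float32))[:,0]
E
python3 - <<'E'
from h import *
import plant; print([n for n in dir(plant) if n[0]!='_'], globals().get("finger_overhang"))
for n in("top","scene"):
    f=np.load(n+"0.npz"); P=pts(n,f["d"]); d=f["d"]
    near=lambda x,y,r:np.hypot(P[...,0]-x,P[...,1]-y)<r
    c=near(557,-81,125)&(abs(P[...,2]-116)<6)&(d>0); q=P[c]; print(n,"cover",c.sum(),np.median(q[:,2]))
    xy=q[:,:2]; ctr=np.median(xy,0)
    for _ in range(5):
        a=np.arctan2(*(xy-ctr).T[::-1]); r=np.hypot(*(xy-ctr).T); b=np.digitize(a,np.linspace(-np.pi,np.pi,73))
        e=np.array([xy[b==k][np.argmax(r[b==k])] for k in range(1,73) if (b==k).any()])
        re=np.hypot(*(e-ctr).T); fit=fitc(e[re<93]); ctr=fit[0][:2]
    ear=xy[np.hypot(*(xy-ctr).T)>93]; print(fit,"ear",len(ear),ear.mean(0),np.degrees(np.arctan2(*(ear.mean(0)-ctr)[::-1])),np.hypot(*(ear-ctr).T).max())
    k=near(547,117,85)&(abs(P[...,2]-93)<5)&(d>0); q=P[k]; print("rim",k.sum(),np.median(q[:,2]),fitc(q[:,:2]))
    c2=fitc(q[:,:2])[0][:2]; h=hullpts(q[:,:2]); print("outer",fitc(h))
    a=np.degrees(np.arctan2(*(q[:,:2]-c2).T[::-1])); print("rim hist by 10deg",np.histogram(a,36,(-180,180))[0])
    s=near(557,-60,125)&(abs(P[...,2]-95)<5)&(d>0)&~k; print("stand",s.sum(),P[s].mean(0) if s.any() else 0, fitc(hullpts(P[s][:,:2]),85))
    for t in("jar",):
        for r in regions_of(t,n)[:1]:
            m=r["region"]&(d>0); print(t,np.round(np.median(P[m],0)))
im=cv2.imread("pics/top0.png"); a=cv2.resize(im[155:230,210:285],(400,400),interpolation=cv2.INTER_CUBIC)
im=cv2.imread("pics/scene0.png"); b=cv2.resize(im[185:260,278:353],(400,400),interpolation=cv2.INTER_CUBIC)
cv2.imwrite("pics/crop1.png",np.hstack([a,b]))
E
```

```text
['IKError', 'capture', 'finger_overhang', 'get_calibration', 'hand_in', 'read_state', 'regions_of', 'tip_of'] 11.0
top cover 3183 116.4610830459967
(array([557.1, -79.8,  87.1]), 0.64) ear 43 [ 654.24855682 -108.80682235] -16.624684573364686 110.98162302468155
rim 543 93.42715373008923 (array([540.4, 117.6,  67.1]), 3.12)
outer (array([541. , 117.6,  71.9]), 0.39)
rim hist by 10deg [16 17 18 17 14 16 15 16 16 16 15 15 14 17 17 17 17 17 13 14  8  0 14 17
 16 17 14 18 15 15 14 14 15 16 17 16]
stand 274 [505.91942825 -20.64291954  95.10588747] (array([550.1, -68. ]), 0.46)
jar [663.  23.  57.]
scene cover 3123 117.11880561273688
(array([557.4, -79.9,  87.3]), 0.86) ear 68 [ 655.56786353 -108.94662443] -16.482816654965422 111.2684076994525
rim 562 93.65973878760263 (array([542. , 116.6,  67. ]), 3.5)
outer (array([540.3, 117.8,  72.6]), 1.08)
rim hist by 10deg [15 16 13 11 13 10 13 15 17 14 19 18 22 20 20 18 20 22 20 17 10  0 13 12
 12 17 11 16 20 16 17 17 18 14 19 17]
stand 126 [618.32848367 -42.63793344  94.34074966] (array([550.1, -68. ]), 0.55)
jar [681.  17.  45.]
```

View pics/crop1.png

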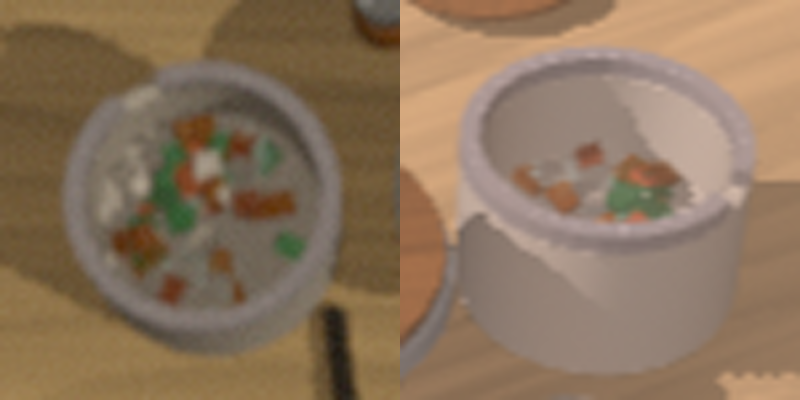

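Measured: cover (557,-80), top at z≈116.5, ear at -16.5°. Crock (540.7,117.7), rim z≈93.5, notch around +33°. Stand (550,-68). I'll move towards the ear at safe height; the tool yaw already nearly matches.

>>> send_rows(
  steps=[60, -24, -24, 0, 0, 60, -24, -24, 0, 0, 60, -24, -24, 0, 0, 60, -24, -24, 0, 0, 60, -24, -24, 0, 0, 60, -24, -24, 0, 0, 60, -24, -24, 0, 0, 60, -24, -24, 0, 0, 60, -24, -24, 0, 0, 60, -24, -24, 0, 0, 60, -24, -24, 0, 0, 60, -24, -24, 0, 0],
  force=100,
)

```text
time_s: 1.5
position: [388.5, 350.1, 242.6]
eef_rot: [0.394, 3.116, 0.001]
wrist_force: [0.9, -0.2, 0.3]
opening: 0.711
grip_force: 0.0
```

>>> send_rows(
  steps=[60, -24, -24, 0, 0, 60, -24, -24, 0, 0, 60, -24, -24, 0, 0, 60, -24, -24, 0, 0, 60, -24, -24, 0, 0, 60, -24, -24, 0, 0, 60, -24, -24, 0, 0, 60, -24, -24, 0, 0, 60, -24, -24, 0, 0, 60, -24, -24, 0, 0, 60, -24, -24, 0, 0, 60, -24, -24, 0, 0],
)

```text
time_s: 2.5
position: [595.7, -0.8, 242.6]
eef_rot: [0.394, 3.116, 0.0]
wrist_force: [0.4, 0.3, -0.3]
opening: 0.705
grip_force: 0.0
```

```bash
cat >> h.py <<'E'
from scipy.spatial.transform import Rotation as Ro
def to(target,yaw):
    "tool-frame shift/twist to world target, tool x at yaw deg"
    s=read_state(); R=Ro.from_rotvec(s["eef_rot"]).as_matrix(); p=np.array(s["position"])
    y=np.degrees(np.arctan2(R[1,0],R[0,0])); dy=(yaw-y+180)%360-180
    print("pos",p.round(1),"yaw",round(y,2),"tilt",round(float(np.degrees(np.arccos(-R[2,2]))),2),"F",np.round(s["wrist_force"],1),"M",np.round(s["moment"],2),"open",s["opening"],"grip",s["grip_force"],"t",s["time_s"],"j7",s["joint_pos"][6])
    print("shift",(R.T@(np.array(target)-p)).round(1),"twist",round(float(-np.radians(dy)),3))
E
cat > notch.py <<'E'
from h import *
for n in("top","scene"):
    f=np.load(n+"0.npz"); P=pts(n,f["d"]); c=np.array([540.8,117.7]); 
    k=(np.abs(P[...,2]-93.5)<4)&(f["d"]>0); q=P[k][:,:2]-c; r=np.hypot(*q.T); q=q[(r>60)&(r<75)]
    a=np.sort(np.degrees(np.arctan2(q[:,1],q[:,0]))); g=np.diff(a); i=g.argsort()[-3:]; print([(a[j].round(1),a[j+1].round(1)) for j in i])
E
python3 notch.py; python3 -c "
from h import *
to([653.1,-108.3,107],163.5)"
```

```text
[(np.float64(2.0), np.float64(4.2)), (np.float64(-0.4), np.float64(2.0)), (np.float64(23.1), np.float64(43.2))]
[(np.float64(9.1), np.float64(12.1)), (np.float64(-167.7), np.float64(-164.4)), (np.float64(25.4), np.float64(39.6))]
pos [595.7  -0.8 242.6] yaw 165.57 tilt 0.03 F [ 0.4  0.3 -0.3] M [ 0.02 -0.02 -0.01] open 0.7050531255800031 grip 0.0 t 2.5 j7 1.2630595804080929
shift [-82.3 -89.9 135.6] twist 0.036
```

>>> send_rows(
  steps=[60, -20.5, -22.5, 10, 0.036, 60, -20.5, -22.5, 10, 0, 60, -20.5, -22.5, 15, 0, 60, -20.8, -22.5, 20, 0, 60, 0, 0, 20, 0, 60, 0, 0, 20, 0, 60, 0, 0, 15, 0, 60, 0, 0, 0, 0, 60, 0, 0, 0, 0],
)

```text
time_s: 3.25
position: [649.0, -108.3, 131.9]
eef_rot: [-0.45, -3.108, 0.0]
wrist_force: [-0.5, -0.4, 0.5]
opening: 0.702
grip_force: 0.0
```

Run:
```python
from h import *
to([653.1,-108.3,107],163.5)
p,d=capture("wrist"); p2,_=capture("scene")
cv2.imwrite("pics/w1.png",np.hstack([cv2.resize(p,(400,300)),cv2.resize(p2[120:330,150:430],(400,300))])[...,::-1])
```

```text
pos [ 649.  -108.3  131.9] yaw 163.51 tilt 0.08 F [-0.5 -0.4  0.5] M [ 0.03  0.02 -0.04] open 0.7023969447629351 grip 0.0 t 3.25 j7 1.4172431905370872
shift [-3.9  1.2 24.9] twist 0.0
```

View pics/w1.png

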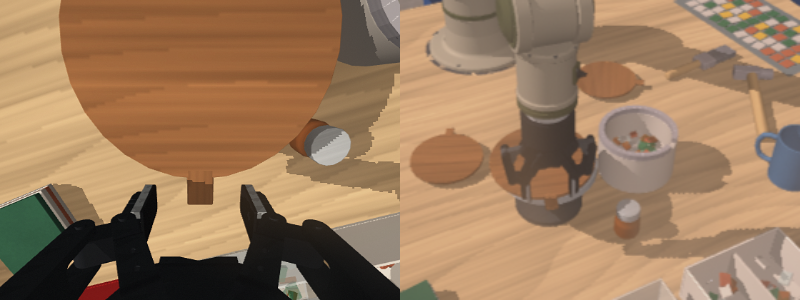

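The wrist view shows the ear at (200,190) centred between the fingers, with room on both sides. Descending and closing.

>>> send_rows(
  steps=[60, -3.9, 1.2, 9, 0, 60, 0, 0, 9, 0, 60, 0, 0, 7, 0, 35, 0, 0, 0, 0, 35, 0, 0, 0, 0, 20, 0, 0, 0, 0, 15, 0, 0, 0, 0, 0, 0, 0, 0, 0, 0, 0, 0, 0, 0, 0, 0, 0, 0, 0, 0, 0, 0, 0, 0],
)

```text
time_s: 4.27
position: [653.5, -108.4, 107.6]
eef_rot: [0.45, 3.109, -0.0]
wrist_force: [-1.2, -0.2, 3.4]
opening: 0.206
grip_force: 97.8
```

```bash
cat > see.py <<'E'
from h import *
import sys
def look(n="top",c0=None,save=None):
    p,d=capture(n); P=pts(n,d)
    if save: cv2.imwrite(save,p[...,::-1])
    for r in regions_of("cover",n):
        m=r["region"]&(d>0); q=P[m]
        if m.sum()<20 or np.median(q[:,2])<60: continue
        g=q[(abs(q[:,2]-np.median(q[:,2]))<12)]; A=np.c_[g[:,:2],np.ones(len(g))]
        w=np.linalg.lstsq(A,g[:,2],rcond=None)[0]; h=hullpts(g[:,:2])
        f=fitc(h,87.3)[0]; hc=h[np.hypot(*(h-f).T)<92]; f=fitc(hc,87.3)
        e=g[np.hypot(*(g[:,:2]-f[0]).T)>93]
        print(n,"cover",len(g),f,"z at ctr",round(float(np.r_[f[0],1]@w),1),"slope",w[:2].round(3),"ear",len(e),np.degrees(np.arctan2(*(e[:,:2].mean(0)-f[0])[::-1])) if len(e) else 0)
    k=(np.abs(P[...,2]-93.5)<5)&(d>0)&(np.hypot(P[...,0]-540.8,P[...,1]-117.7)<80); print("rim",k.sum(),fitc(hullpts(P[k][:,:2]),72) if k.sum()>10 else 0)
if __name__=="__main__":
    to([0,0,0],163.5); look("top"); look("scene",save=sys.argv[1] if len(sys.argv)>1 else None)
E
python3 see.py
```

```text
pos [ 653.5 -108.4  107.6] yaw 163.51 tilt 0.02 F [-1.2 -0.2  3.4] M [ 0.01  0.22 -0.02] open 0.2064447926946547 grip 97.83890962600708 t 4.2667 j7 1.4183176408886788
shift [657.4 -81.6 107.4] twist 0.0
rim 538 (array([541. , 117.9]), 0.5)
scene cover 989 (array([557. , -80.2]), 0.65) z at ctr 117.2 slope [-0.005  0.005] ear 57 -15.691932537561959
rim 543 (array([540.4, 117.7]), 1.24)
```

>>> send_rows(
  steps=[0, 1, 3, -0.6, 0, 0, 3, 7, 0, 0, 0, 3, 8, 0, 0, 0, 3, 8, 0, 0, 0, 3, 8, 0, 0, 0, 3, 8, 0, 0, 0, 3, 8, 0, 0, 0, 3, 8, 0, 0, 0, 3, 8, 0, 0, 0, 3, 8, 0, 0, 0, 3, 8, 0, 0, 0, 3, 8, 0, 0],
)

```text
time_s: 5.47
position: [646.3, -11.6, 107.9]
eef_rot: [-0.45, -3.109, 0.0]
wrist_force: [0.6, -2.2, -1.0]
opening: 0.204
grip_force: 97.8
```

```bash
python3 see.py
```

```text
pos [646.3 -11.6 107.9] yaw 163.51 tilt 0.0 F [ 0.6 -2.2 -1. ] M [-0.44  0.01  0.24] open 0.20354713742199293 grip 97.78508305549622 t 5.4667 j7 1.2875646695546559
shift [ 623.  -172.3  107.9] twist 0.0
rim 16 (array([482.2, 245.3]), 1.82)
scene cover 970 (array([550.,  18.]), 1.18) z at ctr 117.1 slope [-0.002  0.002] ear 36 -15.518807706136277
rim 261 (array([540.7, 117.8]), 2.54)
```

>>> send_rows(
  steps=[0, 3, 8, 0, 0, 0, 3, 8, 0, 0, 0, 3, 8, 0, 0, 0, 3, 8, 0, 0, 0, 3, 8, 0, 0, 0, 3, 8, 0, 0, 0, 3, 8, 0, 0, 0, 3, 8, 0, 0, 0, 3, 8, 0, 0, 0, 3, 7, 0, 0, 0, 3, 6, 0, 0, 0, 3, 5, 0, 0],
)

```text
time_s: 6.67
position: [637.3, 85.1, 107.9]
eef_rot: [0.45, 3.109, 0.0]
wrist_force: [0.6, 0.4, -3.0]
opening: 0.201
grip_force: 97.9
```

Run:
```python
from h import *
from see import look
to([637.2,89.4,107.9],163.5); look("top"); look("scene",save="pics/s2.png")
```

```text
pos [637.3  85.1 107.9] yaw 163.54 tilt 0.01 F [ 0.6  0.4 -3. ] M [-0.14 -0.2   0.1 ] open 0.2005364480214935 grip 97.94266819953918 t 6.6667 j7 1.1554440371756014
shift [ 1.3  4.1 -0. ] twist 0.001
rim 0 0
scene cover 1013 (array([541.1, 114.2]), 6.05) z at ctr 114.0 slope [ 0.028 -0.004] ear 45 -15.111489399129109
rim 27 (array([541.5, 116.8]), 0.62)
```

View pics/s2.png

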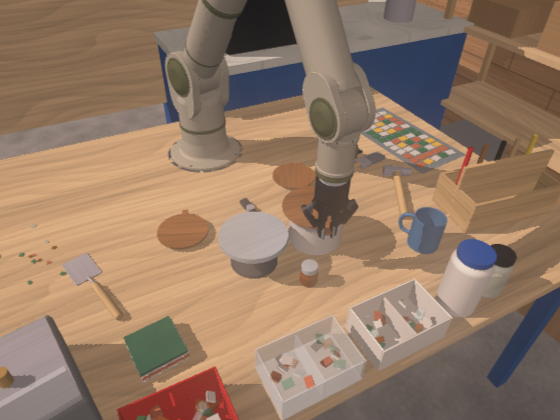

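>>> send_rows(
  steps=[0, 0.7, 2, 0, 0, 0, 0.6, 2.1, 0, 0, 0, 0, 0, 0, 0, 0, 0, 0, 1, 0, 0, 0, 0, 1, 0, 0, 0, 0, 0.5, 0, 0, 0, 0, 0, 0],
)

```text
time_s: 7.45
position: [637.2, 88.2, 105.2]
eef_rot: [-0.451, -3.109, 0.0]
wrist_force: [0.1, -0.1, -2.9]
opening: 0.204
grip_force: 97.9
```

Run:
```python
from h import *
from see import look
to([637.2,89.4,101],163.5)
p,d=capture("top"); P=pts("top",d); m=(d>0)&(np.hypot(P[...,0]-540.8,P[...,1]-117.7)<95)&(abs(P[...,2]-112)<15); print(m.sum(),P[m].min(0),P[m].max(0))
cv2.imwrite("pics/t3.png",cv2.resize(p[140:245,190:330],(800,600),interpolation=cv2.INTER_CUBIC)[...,::-1])
```

```text
pos [637.2  88.2 105.2] yaw 163.5 tilt 0.02 F [ 0.1 -0.1 -2.9] M [-0.06 -0.32 -0.05] open 0.2043842556562681 grip 97.89206743240356 t 7.45 j7 1.1509126091559065
shift [0.3 1.2 4.2] twist -0.0Traceback (most recent call last):
  File "<stdin>", line 4, in <module>
    return umr_minimum(a, axis, None, out, keepdims, initial, where)
ValueError: zero-size array to reduction operation minimum which has no identity
```

>>> send_rows(
  steps=[0, 0.3, 1.2, 0, 0, 0, 0, 0, 1, 0, 0, 0, 0, 1, 0, 0, 0, 0, 0, 0],
)

```text
time_s: 7.83
position: [637.2, 89.7, 103.2]
eef_rot: [-0.45, -3.109, 0.0]
wrist_force: [-0.1, -0.9, -1.7]
opening: 0.206
grip_force: 97.9
```

```bash
cat > w.py <<'E'
from h import *
def wrist(save=None):
    s=read_state(); T=np.eye(4); T[:3,:3]=Ro.from_rotvec(s["eef_rot"]).as_matrix(); T[:3,3]=s["position"]
    p,d=capture("wrist"); c=get_calibration("wrist"); E=T@np.array(c["hand_eye"])
    v,u=np.mgrid[0:420,0:560]; P=np.stack([(u-c["cx"])*d/c["fx"],-(v-c["cy"])*d/c["fy"],-d,np.ones_like(d)],-1)@E.T
    P=P[...,:3]; R=np.hypot(P[...,0]-540.8,P[...,1]-117.7)
    m=(d>0)&(R<86)&(abs(P[...,2]-108)<20); q=P[m]
    for _ in range(3):
        w=np.linalg.lstsq(np.c_[q[:,:2]-[540.8,117.7],np.ones(len(q))],q[:,2],rcond=None)[0]
        q=q[abs(np.c_[q[:,:2]-[540.8,117.7],np.ones(len(q))]@w-q[:,2])<3]
    n=(d>0)&(R<120)&(abs(P[...,2]-(np.dstack([P[...,0]-540.8,P[...,1]-117.7,np.ones_like(d)])@w))<3)
    e=P[n][:,:2]; h=hullpts(e); c0=np.array([540.8,117.7]); tcp=T[:2,3]
    f=fitc(h[np.hypot(*(h-tcp).T)>40],87.3) 
    print("wrist plane slope",w[:2].round(4),"z ctr",w[2].round(1),"circle",f,len(q))
    if save: cv2.imwrite(save,p[...,::-1])
    return p,d,P
E
python3 - <<'E'
from w import *
to([637.2,89.4,101],163.5); wrist("pics/w4.png")
E
```

```text
pos [637.2  89.7 103.2] yaw 163.52 tilt 0.01 F [-0.1 -0.9 -1.7] M [-0.07 -0.29  0.  ] open 0.20636351635731182 grip 97.89207816123962 t 7.8333 j7 1.149524820120696
shift [-0.1 -0.3  2.2] twist 0.0
wrist plane slope [ 0.0343 -0.0111] z ctr 107.8 circle (array([541.5, 118.9]), 4.59) 94151
```

View pics/w4.png

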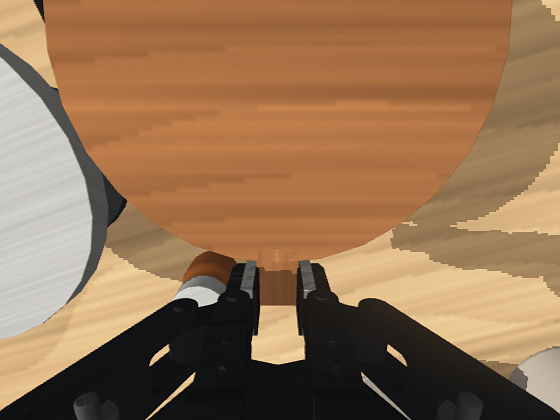

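The cover is in the mouth: tilted about 0.036 rad, with the key about 2 mm above the rim. Next I turn it anticlockwise about the crock axis.

>>> send_rows(
  steps=[0, 0.31, 7.88, 0, -0.0785, 0, 0.31, 7.88, 0, -0.0785, 0, 0.31, 7.88, 0, -0.0785, 0, 0.31, 7.88, 0, -0.0785, 0, 0.31, 7.88, 0, -0.0785, 0, 0, 0, 0, 0],
)

```text
time_s: 8.38
position: [640.8, 130.6, 103.4]
eef_rot: [-0.173, 3.137, 0.002]
wrist_force: [-0.1, 0.7, -3.4]
opening: 0.203
grip_force: 97.9
```

Run:
```python
from w import *
a=np.radians(33-0); 
to([540.7+100.6*np.cos(a),117.8+100.6*np.sin(a),103.2],213); wrist()
s=read_state()["position"]; print("r",np.hypot(s[0]-540.7,s[1]-117.8),np.degrees(np.arctan2(s[1]-117.8,s[0]-540.7)))
```

```text
pos [640.8 130.6 103.4] yaw -173.7 tilt 0.07 F [-0.1  0.7 -3.4] M [ 0.09 -0.27  0.04] open 0.20307505999355233 grip 97.89170265197754 t 8.3833 j7 1.3748703901962633
shift [11.  43.5  0.3] twist -0.466
wrist plane slope [0.0358 0.0053] z ctr 108.0 circle (array([542.7, 120.6]), 13.81) 93098
r 100.81013531294604 6.65782202890676
```

>>> send_rows(
  steps=[0, 0.33, 7.78, 0, -0.0777, 0, 0.33, 7.78, 0, -0.0777, 0, 0.33, 7.78, 0, -0.0777, 0, 0.33, 7.78, 0, -0.0777, 0, 0.33, 7.78, 0, -0.0777, 0, 0.33, 7.78, 0, -0.0777, 0, 0, 0, 0, 0, 0, 0, 0, 0, 0],
)

```text
time_s: 9.1
position: [625.4, 171.8, 103.4]
eef_rot: [0.878, -3.016, 0.0]
wrist_force: [-0.8, -0.9, -2.8]
opening: 0.202
grip_force: 97.9
```

```bash
cat > chk.py <<'E'
from w import *
a=np.radians(33) 
to([540.7+100.6*np.cos(a),117.8+100.6*np.sin(a),103.2],213); wrist()
s=read_state()["position"]; print("r",np.hypot(s[0]-540.7,s[1]-117.8),np.degrees(np.arctan2(s[1]-117.8,s[0]-540.7)))
E
python3 chk.py
```

```text
pos [625.4 171.8 103.4] yaw -147.53 tilt 0.01 F [-0.8 -0.9 -2.8] M [ 0.17 -0.26  0.03] open 0.2023813404917569 grip 97.8945779800415 t 9.1 j7 1.635870749466022
shift [-0.1  0.8  0.2] twist -0.009
wrist plane slope [0.0303 0.0198] z ctr 108.0 circle (array([541.6, 118.9]), 1.7) 93702
r 100.4764444621043 32.254167049304534
```

>>> send_rows(
  steps=[0, -0.1, 0.8, 0, -0.009, 0, 0, 0, 1, 0, 0, 0, 0, 1, 0, 0, 0, 0, 1, 0, 0, 0, 0, 1, 0, 0, 0, 0, 0, 0],
)

```text
time_s: 9.65
position: [625.0, 173.0, 99.1]
eef_rot: [0.898, -3.01, 0.0]
wrist_force: [0.2, 0.1, -2.8]
opening: 0.206
grip_force: 97.9
```

```bash
python3 chk.py
```

```text
pos [625.  173.   99.1] yaw -146.79 tilt 0.02 F [ 0.2  0.1 -2.8] M [ 0.14 -0.23  0.04] open 0.20571023646882472 grip 97.89851188659668 t 9.65 j7 1.6421317360424441
shift [ 0.1 -0.4 -4.1] twist 0.004
wrist plane slope [0.0297 0.02  ] z ctr 103.7 circle (array([541.8, 119.2]), 5.95) 93475
r 100.76779282639478 33.226508580176926
```

>>> send_rows(
  steps=[0, 0, 0, 1, 0, 0, 0, 0, 0, 0, 0, 0, 0, 0.7, 0, 0, 0, 0, 0.7, 0, 0, 0, 0, 0.7, 0, 0, 0, 0, 0.7, 0, 0, 0, 0, 0, 0],
  force=25,
)

```text
time_s: 10.28
position: [625.1, 173.1, 95.5]
eef_rot: [-0.898, 3.01, -0.0]
wrist_force: [1.2, 0.7, -3.1]
opening: 0.202
grip_force: 97.9
```

```bash
python3 chk.py
```

```text
pos [625.1 173.1  95.5] yaw -146.77 tilt 0.01 F [ 1.2  0.7 -3.1] M [ 0.14 -0.32  0.05] open 0.20216935415490175 grip 97.9495918750763 t 10.2833 j7 1.6412149610725177
shift [ 0.3 -0.4 -7.7] twist 0.004
wrist plane slope [0.0181 0.0123] z ctr 101.5 circle (array([542.3, 119.6]), 14.25) 94206
r 100.92875743832477 33.220888925823424
```

>>> send_rows(
  steps=[0, 0, 0, 0.7, 0, 0, 0, 0, 0.7, 0, 0, 0, 0, 0.7, 0, 0, 0, 0, 0, 0, 24, 0, 0, 0, 0, 28, 0, 0, 0, 0, 34, 0, 0, 0, 0, 40, 0, 0, 0, 0, 40, 0, 0, 0, 0, 40, 0, 0, 0, 0],
)

```text
time_s: 11.17
position: [625.1, 173.0, 93.5]
eef_rot: [-0.898, 3.01, -0.0]
wrist_force: [-1.5, 0.1, 0.0]
opening: 0.468
grip_force: 0.0
```

```bash
python3 chk.py
```

```text
pos [625.1 173.   93.5] yaw -146.78 tilt 0.0 F [-1.5  0.1  0. ] M [-0.    0.04 -0.03] open 0.4682068225309136 grip 0.0 t 11.1667 j7 1.6406052523375407
shift [ 0.2 -0.4 -9.7] twist 0.004
wrist plane slope [-0.0005  0.0003] z ctr 99.9 circle (array([542.8, 119.5]), 9.0) 93874
r 100.87902365604363 33.22379738467079
```

Level, with its top at 99.9 mm (home is 100). Retreating straight up and away, then checking with the fixed cameras.

>>> send_rows(
  steps=[44, 0, 0, -5, 0, 44, 0, 0, -10, 0, 44, 0, 0, -20, 0, 44, 0, 0, -25, 0, 44, -20, 0, -25, 0, 44, -25, 0, -25, 0, 44, -25, 0, -25, 0, 44, -25, 0, 0, 0, 44, -25, 0, 0, 0, 44, -25, 0, 0, 0, 44, -25, 0, 0, 0, 44, 0, 0, 0, 0],
)

```text
time_s: 12.22
position: [769.6, 269.3, 228.9]
eef_rot: [-0.9, 3.007, 0.003]
wrist_force: [-1.6, 0.0, -0.2]
opening: 0.51
grip_force: 0.0
```

Run:
```python
from h import *
from see import look
to([0,0,0],0); look("top"); look("scene",save="pics/s9.png")
p,d=capture("scene"); P=pts("scene",d); m=(d>0)&(np.hypot(P[...,0]-540.8,P[...,1]-117.7)<80)&(abs(P[...,2]-100)<8)
q=P[m]; print("plane",m.sum(),np.linalg.lstsq(np.c_[q[:,:2]-[540.8,117.7],np.ones(len(q))],q[:,2],rcond=None)[0].round(4))
```

```text
pos [769.6 269.3 228.9] yaw -146.68 tilt 0.17 F [-1.6  0.  -0.2] M [ 0.01  0.12 -0.01] open 0.5104723781098071 grip 0.0 t 12.2167 j7 1.657808203739741
shift [791.6 197.5 226.9] twist -2.56
rim 23 (array([546. , 112.7]), 4.85)
scene cover 2462 (array([540.9, 117.3]), 1.14) z at ctr 101.1 slope [-0.002  0.002] ear 48 32.351438542792174
rim 36 (array([541.5, 118.1]), 3.71)
plane 1923 [6.000000e-04 3.000000e-04 1.012839e+02]
```

View pics/s9.png

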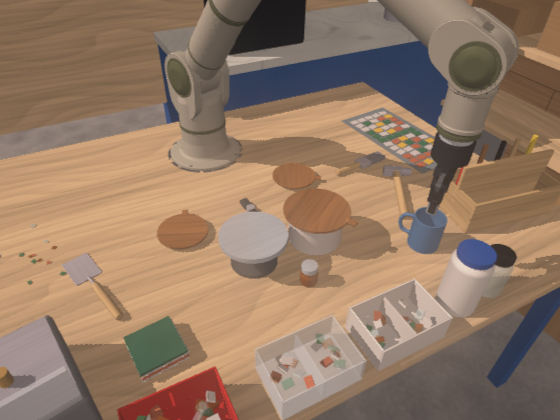

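The cover sits level and home on the crock at (317,212), with the ear at 32°. The other things are where they were, and the gripper is clear above the mug.

```bash
python3 -c "
from plant import *
print(hand_in())"
```

```text
the job is handed in; nothing more can be done
None
```

The cover is on the crock with its key in the notch, measuring level and at home height. The crock and the other things look undisturbed, the gripper is clear, and the job is handed in; no verdict came back.

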